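# Level the jar shelf with a spirit level

## Robot

A 6-joint arm with a two-finger parallel gripper is mounted at the origin on a cart in front of the work surface, level with it; the furniture and walls round the work are solid. World frame = base frame: x ahead of the robot, y to its left, z up, the work surface at z = 0. Lengths are in mm, angles in rad, forces in N, time in s.
With the tool pointing down it reaches from about 350 to 775 mm from the base axis. Payload 7.3 kg.
Tool frame: the origin (TCP) lies on the mounting face of the last link; the fingertips stand 178 mm ahead of it and the grasp point (between the pads) lies 159 mm ahead of it; z points along the fingers, y is the line along which they close (so a half turn about z gives the same grasp; the last joint's range is limited). The gripper opens to 92 mm and grips with 3 to 60 N. Pads are 19 mm wide; open, the fingers measure 130 mm over their backs; the gripper's body (75 mm by 190 mm) begins 47 mm behind the grasp point.
Start: joints at [0.994, 0.342, 1.524, -0, 1.275, -0.146], TCP at [219.218, 477.044, 404.741] pointing down, gripper open.
Joint ranges: [-2.53, 2.53], [-0.77, 2.02], [0.04, 2.7], [-1, 4.14], [0.28, 2.66], [-3.11, 3.11]. Speed limits (rad/s): [2.57, 2.57, 3.14, 3.14, 3.14, 3.14].

## Interface

Orientations are given as [roll, pitch, yaw] about the fixed x, y, z axes, in that order (R = Rz(yaw) Ry(pitch) Rx(roll)).
In Python, from plant import bot gives the robot as it stands.
- The arm moves only by the shell command python3 shift.py 'ROWS'. ROWS is a JSON list that holds a single list of rows (three levels of brackets), with 1 to 5 rows, each of 5 numbers: the finger opening in mm, then dx, dy, dz in mm, then a turn about the tool's z in rad; each row is the pose to reach, as a shift and turn from the pose commanded when the command began, along the tool's axes at that moment; what a row does not reach only later rows make up. A row lasts 1/8 s, in which the tool goes at most 62.5 mm and 0.188 rad, less where a joint would pass 70% of its speed; a pose out of reach is approached as far as the arm can. The fingers move at their own pace and stop on an object; the grip force is fixed at half the most. Time passes only in rows, so rows that do not move let the fingers close. It prints the time, the measured TCP pose, the force, the opening and the grip force at its end. Input that does not fit is refused with a message, and nothing moves.
- bot.get_obs(): the state, without advancing time (a new reading comes with each control period).
- bot.capture(name): name is "scene" or "top" or "wrist"; returns a dict with "color" (384x512x3 uint8, red, green, blue), "K" (3x3 intrinsics, pixels), "k1" (the pictures are not rectified: a ray, as slopes to the right and down, at radius r is drawn at 1 + k1 r^2 times it, then the intrinsics apply), "R" (3x3) and "t" (3): a world point X has camera coordinates R X + t. Camera axes: x right, y down, z forward; pixel columns grow to the right and rows downward; lengths in mm; the calibration is good to about 2 mm. A picture is of the moment at which its call begins. There is no depth.
- bot.close_job(): hands the job in; it is judged then, once.
The state is a dict: "time": time; "joint_positions": joint angles; "dq": joint speeds; "tau": joint torques, N m; "tool_pos": TCP position; "tcp_rot": TCP orientation; "contact_force": force on the tool from outside, world axes, zero at the start; "moment": the same for the moment, N m; "grip_width": finger opening in mm; "finger_force": force on a finger pad.
Only numpy, scipy, OpenCV 4.12 (cv2) and the standard library are available. Lean on these libraries where they do the work, as an engineer would, in place of code of your own. Each camera call takes 0.05 s, during which the arm holds its last target. There are 200 camera calls.

## Task

The little counter shelf stands crooked: lay the spirit level lengthways on its board and turn the black knob of the shelf's screw foot until the board is level. The board sits on a soft rubber ring and sinks a little when loaded, so what counts is the reading while you press the level down onto the board with about a kilogram of push (10 N): finish holding that press from above, the level flat on the board and its bubble between the two lines. Leave the jars and the kitchen timer standing where they are.

Things in the scene. Friction and masses are not known exactly. Their poses are not given: they have to be found in the camera images.
- level: pocket spirit level, a metal bar 150 mm long (its x), 22 mm wide (y), 42 mm high (z) with black rubber end caps, 0.25 kg; it starts upright on the worktop in front of the shelf. Origin: centre of its underside. Grip it across its width near the middle. While gripped it cannot follow the board's slope: let go, then press on its top with closed fingers to read it.
- level_bubble (a joint): where the bubble stands in the vial, m: 0 is centred between the two black lines, positive is towards the level's +x end, end stops at +-0.0145. The bubble goes to the higher end and moves 12 mm for each degree of slope; it takes about 1 s to settle. Bubble 10 mm long, lines 15 mm apart.
- vial_mid (a point): middle of the yellowish vial, seen from above in a window of the level, 42 mm from the level's centre towards its +x end, 2 mm under the top; this marks which end is +x.
- level_top (a point): flat metal top of the level, 42 mm above its underside and 12 mm from its centre away from the vial: a good place to press.
- shelf_board: wooden board of the fixed shelf, 344 mm long (its y, left-right), 124 mm deep (x), 18 mm thick; origin: centre of its top face, about 90 mm above the worktop; z is its normal. Its right end (-y) stands on a wooden gable and pivots on its foot, 155 mm from the centre; its left end hangs on the screw foot, 125 mm from the centre. A 14 mm rail runs along the back, 54 mm behind the middle line.
- knob_grip (a point): on the vertical axis of the round black fluted knob of the screw foot, mid height, 112 mm above the worktop; knob 42 mm across, 24 mm high, above the board's left end. Fingers turning it need 70 mm all round. Clockwise seen from above raises the board's left end 2.5 mm for each radian and so moves the bubble 6.2 mm; the knob itself keeps its height. Friction 0.12 N m; 1.2 to 2.4 rad may be needed.
- spice_2: bystander: glass spice jar 44 mm across, 96 mm high, standing behind the shelf; origin at the centre of its underside
- spice_3: bystander: the other glass spice jar, 44 mm across, 96 mm high, behind the shelf; origin at the centre of its underside
- jar_w2: bystander: glass jar with a brass-coloured lid, 60 mm across, 89 mm high, behind the shelf; origin at the centre of its underside
- kitchen_timer: bystander: wind-up kitchen timer, 61 mm across, 58 mm high, standing to the left of the shelf; origin at the centre of its underside
- rest_spot (a point): on the board's top face, on its middle line, 55 mm right (-y) of its centre: a level centred within 30 mm of it leaves the knob free. Unloaded, the knob end rides 2 mm high on its rubber ring, a slope of 0.4 degree; about 6 N on a level lying here seats it, and more push changes the slope little (0.07 mm of bubble per N). A tall post of the wall shelves stands at about (0.60, -0.03).

How it is judged:
By the outcome, as a careful person would: the job done as asked, in the order asked, and still so for the second after the job is handed in, while the arm keeps its last pose, push and grip.
It also fails if it takes over 72 s, if anything falls off the work surface, if the arm or the gripper's body presses on something with over 40 N, if the wrist force passes 120 N, or if a joint passes its speed limit or range.

## Working session

There is one attempt and no reset: what is moved stays moved. The work goes in short steps, Python scripts to look and compute and a shell command to move; the robot and the scene stay as the last step left them, time stands still between calls to the robot, and variables do not carry over. Pictures are saved under pics/ and viewed, at most 11 in all, crops included, and the job is handed in when it is done.

```bash
ls; mkdir -p pics
cat > h.py <<'E'
import numpy as np, cv2
from plant import bot
def cap(n,f=None):
    c=bot.capture(n)
    if f: cv2.imwrite('pics/'+f,cv2.cvtColor(c['color'],cv2.COLOR_RGB2BGR))
    return c
def ray(c,u,v):
    K=np.array(c['K'],float);k=c['k1']
    d=np.array([(u-K[0,2])/K[0,0],(v-K[1,2])/K[1,1]]);s=d.copy()
    for _ in range(30): s=d/(1+k*(s@s))
    R=np.array(c['R']);t=np.array(c['t'])
    o=-R.T@t; w=R.T@np.array([s[0],s[1],1.]); return o,w/np.linalg.norm(w)
def onz(c,u,v,z):
    o,w=ray(c,u,v); return o+w*(z-o[2])/w[2]
def tri(*cuv):
    A=np.zeros((3,3));b=np.zeros(3)
    L=[ray(*x) for x in cuv]
    for o,w in L:
        P=np.eye(3)-np.outer(w,w);A+=P;b+=P@o
    X=np.linalg.solve(A,b); return X,[np.linalg.norm((np.eye(3)-np.outer(w,w))@(X-o)) for o,w in L]
def proj(c,X):
    p=np.array(c['R'])@np.array(X)+np.array(c['t']);s=p[:2]/p[2];s=s*(1+c['k1']*(s@s))
    K=np.array(c['K']);return K[0,0]*s[0]+K[0,2],K[1,1]*s[1]+K[1,2]
E
python3 - <<'E'
from h import *
o=bot.get_obs();print(o)
a=cap('scene','s0.png');b=cap('top','t0.png');w=cap('wrist','w0.png')
for c in (a,b,w): print(c['K'],c['k1'],(-np.array(c['R']).T@np.array(c['t'])).round(),np.array(c['R']).round(2).tolist())
E
cd pics; python3 -c "
import cv2,numpy as np
a=cv2.imread('s0.png');b=cv2.imread('t0.png');
cv2.imwrite('st0.png',cv2.resize(np.vstack([a,b])[:, :],(512,768))[:600]) "
```

```text
pics
plant.py
shift.py
{'time': 0.0, 'joint_positions': array([ 9.94001206e-01,  3.42737408e-01,  1.52504160e+00, -2.03548245e-05,
        1.27538385e+00, -1.45992591e-01]), 'dq': array([-0.00151606,  0.00020253, -0.00149311, -0.00025986, -0.00063035,
       -0.0006308 ]), 'tau': array([-1.02207236e-03, -4.31235266e+01, -2.44216704e+01,  7.16417818e-02,
        5.61717991e-02, -1.15198509e-04]), 'tool_pos': array([219.14261269, 476.92385984, 404.02854209]), 'tcp_rot': array([-3.14003633e+00, -2.09166747e-04,  2.71079590e+00]), 'contact_force': array([-0.2575312 ,  0.19578247, -0.07375599]), 'moment': array([-0.01307641, -0.03248454, -0.00357229]), 'finger_force': 0.0, 'grip_width': 91.705804890917}
[[493.420924     0.         266.08667954]
 [  0.         493.420924   185.92446364]
 [  0.           0.           1.        ]] -0.12113950042887991 [ 156. -388. 1020.] [[0.88, -0.48, -0.0], [-0.37, -0.67, -0.64], [0.31, 0.57, -0.77]]
[[498.96849679   0.         257.66932214]
 [  0.         498.96849679 196.68559564]
 [  0.           0.           1.        ]] -0.1128724039560323 [ 359.  291. 1209.] [[0.01, -1.0, 0.02], [-0.99, -0.01, -0.16], [0.16, -0.02, -0.99]]
[[331.74239351   0.         255.6168831 ]
 [  0.         331.74239351 189.19961627]
 [  0.           0.           1.        ]] 0.004111074331128174 [156. 506. 385.] [[0.42, 0.91, -0.0], [0.88, -0.4, 0.26], [0.23, -0.11, -0.97]]
```

View pics/s0.png

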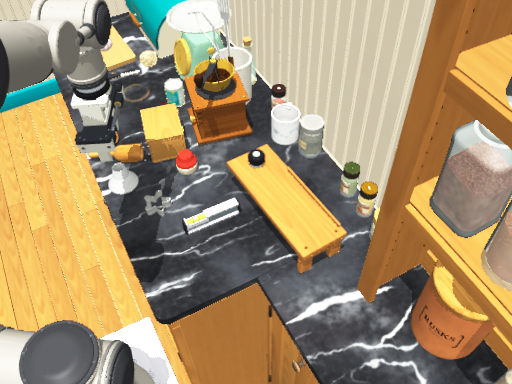

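View pics/t0.png

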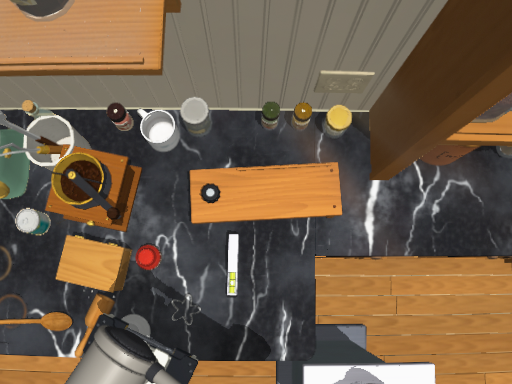

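The scene shows the level at (211,217), the knob at (256,157) and the timer at (187,160). In the top view the level lies along (232,234)-(232,296) with its vial at the lower end. The knob is at (210,193), the board spans (190,171)-(341,222), and the timer is at (148,256).

Run:
```python
from h import *
a=cap('scene');b=cap('top')
def comp(c,lo,hi,box,op=0):
    h=cv2.cvtColor(c['color'],cv2.COLOR_RGB2HSV);m=cv2.inRange(h,lo,hi)
    z=np.zeros_like(m);x0,y0,x1,y1=box;z[y0:y1,x0:x1]=m[y0:y1,x0:x1]
    n,l,s,ce=cv2.connectedComponentsWithStats(z);i=1+s[1:,4].argmax()
    mm=(l==i).astype(np.uint8);ct=cv2.findContours(mm,0,1)[0][0]
    return ce[i],s[i],cv2.minAreaRect(ct),cv2.approxPolyDP(ct,4,True)[:,0].tolist()
r={}
for n,c,lb,kb,bb,yb in (('scene',a,(175,190,250,240),(243,140,272,172),(220,140,352,275),(180,195,245,235)),('top',b,(222,225,244,302),(195,178,226,208),(180,155,350,230),(222,225,244,302))):
    print(n)
    for nm,lo,hi,bx in (('white',(0,0,170),(180,60,255),lb),('yellow',(22,70,120),(40,255,255),yb),('knob',(0,0,0),(180,255,70),kb),('board',(8,90,90),(25,255,255),bb)):
        q=comp(c,lo,hi,bx);r[n,nm]=q;print(nm,q[0].round(1),q[1],[np.round(x,1) for x in q[2]],q[3])
print('knob tri',tri((a,*r['scene','knob'][0]),(b,*r['top','knob'][0])))
print('vial tri',tri((a,*r['scene','yellow'][0]),(b,*r['top','yellow'][0])))
print('board corners z90');[print(onz(b,*p,90).round(1)) for p in r['top','board'][3]]
print('level z42');[print(onz(b,*p,42).round(1)) for p in r['top','white'][3]]
A=cv2.resize(cv2.cvtColor(a['color'],4)[140:275,170:360],None,fx=4,fy=4,interpolation=2)
B=cv2.resize(cv2.cvtColor(b['color'],4)[155:305,140:345],None,fx=3.8,fy=3.8,interpolation=2)
cv2.imwrite('pics/sc.png',A);cv2.imwrite('pics/tc.png',B)
```

```text
scene
white [211.8 211.6] [183 197  56  32 449] [array([211.2, 212.5]), array([11.5, 56.8]), np.float64(67.4)] [[238, 203], [234, 197], [183, 218], [189, 228]]
yellow [195.9 218.8] [187 214  19  11  70] [array([195.7, 218.6]), array([ 4.3, 18.4]), np.float64(68.2)] [[205, 217], [187, 221]]
knob [255.9 158.4] [249 149  15  17 157] [array([256., 157.]), array([16., 14.]), np.float64(90.0)] [[251, 150], [250, 163], [260, 164], [263, 154]]
board [289.5 206.2] [ 226  144  121  130 6313] [array([288.8, 201.9]), array([137.1,  61.9]), np.float64(55.8)] [[227, 161], [298, 254], [300, 273], [311, 266], [314, 255], [325, 250], [330, 256], [339, 250], [346, 231], [267, 144], [256, 148], [264, 153], [261, 167], [250, 166], [249, 152]]
top
white [232.3 259.5] [227 234  11  61 462] [array([232.2, 264. ]), array([ 9.4, 60.2]), np.float64(1.4)] [[229, 234], [228, 271], [234, 271], [235, 292], [229, 293], [228, 282], [233, 282], [228, 273], [227, 294], [236, 294], [237, 234]]
yellow [231.7 282.3] [229 272   6  21 101] [array([231.5, 282. ]), array([20.,  5.]), np.float64(90.0)] [[230, 272], [234, 283
[... 231 characters left out ...]
65] [array([265.4, 192.3]), array([ 55.3, 151.3]), np.float64(87.3)] [[338, 164], [190, 170], [191, 222], [340, 215]]
knob tri (array([543.03635585, 379.06719926, 105.54714454]), [np.float64(0.9695993132900362), np.float64(0.9695993132900264)])
vial tri (array([346.1675337 , 330.31162367,  33.36693416]), [np.float64(0.10722122678036099), np.float64(0.1072212267803362)])
board corners z90
[618.   86.9  90. ]
[600.2 427.7  90. ]
[480.5 422.   90. ]
[499.3  84.6  90. ]
level z42
[458.3 337.9  42. ]
[372.3 339.   42. ]
[372.4 325.1  42. ]
[324.2 322.2  42. ]
[321.8 336.   42. ]
[347.  338.6  42. ]
[347.1 327.1  42. ]
[367.7 338.9  42. ]
[319.5 340.6  42. ]
[319.7 319.8  42. ]
[458.5 319.1  42. ]
```

View pics/sc.png

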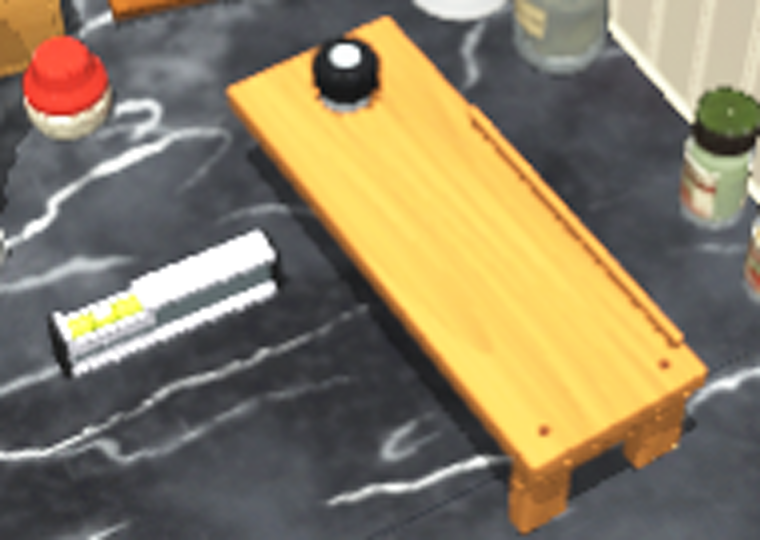

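View pics/tc.png

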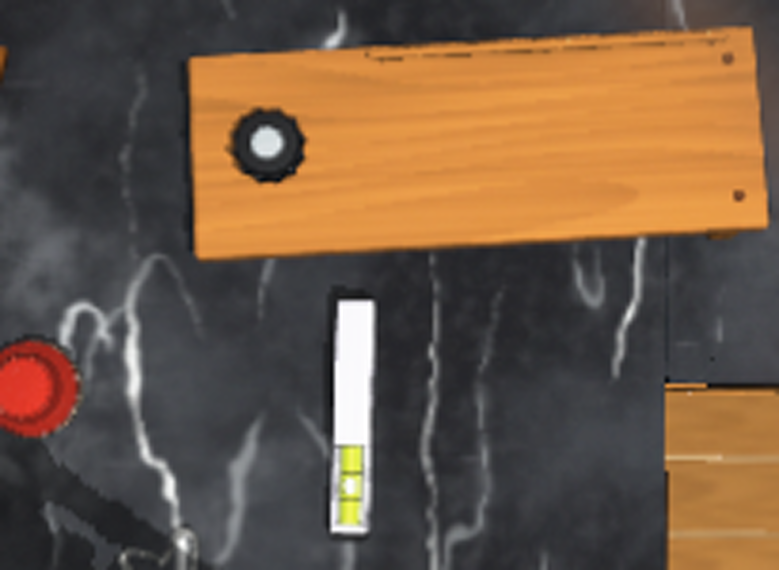

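The crops confirm the layout: vial end towards the robot, and the rail along the back of the board from about x=365 in the crop. The knob is free. Next I compute the approach to the level.

```bash
cat >> h.py <<'E'
def go(x,y,z,yaw):
    o=bot.get_obs();r=o['tcp_rot'];p=o['tool_pos'];ya=r[2]
    d=np.array([x,y,z])-p;dt=(yaw-ya+np.pi)%(2*np.pi)-np.pi
    print('t',round(o['time'],2),'pos',p.round(1),'rot',r.round(4),'shift',[round(v,1) for v in (d@[np.cos(ya),np.sin(ya),0],d@[np.sin(ya),-np.cos(ya),0],-d[2])],'turn',round(-dt,3))
E
python3 - <<'E'
from h import *
go(389,329.4,290,np.pi-.012)
E
```

```text
t 0.25 pos [219.2 477.  404.4] rot [-3.1409e+00 -1.0000e-04  2.7108e+00] shift [np.float64(-215.9), np.float64(-63.2), np.float64(114.4)] turn -0.419
```

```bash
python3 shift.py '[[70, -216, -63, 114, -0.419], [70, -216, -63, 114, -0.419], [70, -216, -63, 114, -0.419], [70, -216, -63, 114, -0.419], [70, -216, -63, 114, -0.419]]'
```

```text
refused: ROWS must be a list holding one list of rows, three levels of brackets. Nothing was moved.
```

Nothing moved. I misread the format; it is a list holding one list of rows, three levels of brackets. Resending.

```bash
python3 shift.py '[[[70, -216, -63, 114, -0.419], [70, -216, -63, 114, -0.419], [70, -216, -63, 114, -0.419], [70, -216, -63, 114, -0.419], [70, -216, -63, 114, -0.419]]]'; python3 shift.py '[[[70, 0, 0, 0, 0], [70, 0, 0, 0, 0]]]'
python3 - <<'E'
from h import *
w=cap('wrist','w1.png');b=cap('top')
go(389,329.4,189,np.pi-.012)
for X in ((389,329.4,42),(347,330,40),(464,328.5,42),(314,330.3,42)): print(proj(w,X))
h=cv2.cvtColor(w['color'],cv2.COLOR_RGB2HSV);m=cv2.inRange(h,(22,70,120),(40,255,255))
n,l,s,ce=cv2.connectedComponentsWithStats(m);print(s[1:][s[1:,4]>60],ce[1:][s[1:,4]>60])
E
```

```text
time: 0.88
tool_pos: [390.9, 327.3, 288.9]
tcp_rot: [-3.14, -0.003, 3.126]
contact_force: [0.5, 0.4, 0.1]
grip_width: 69.8
finger_force: 0.0
time: 1.12
tool_pos: [388.5, 330.6, 291.5]
tcp_rot: [3.141, 0.001, 3.131]
contact_force: [-0.8, 0.3, 0.8]
grip_width: 70.0
finger_force: 0.0
t 1.23 pos [388.3 330.7 291.5] rot [3.1406e+00 1.1000e-03 3.1318e+00] shift [np.float64(-0.7), np.float64(-1.3), np.float64(102.5)] turn 0.002
(np.float64(253.8832836468642), np.float64(200.07028551813704))
(np.float64(254.02488297653338), np.float64(141.61549199110837))
(np.float64(253.89801668347638), np.float64(291.7813497557822))
(np.float64(253.8645738733767), np.float64(92.27633073112544))
[[  0  93   6  23  83]
 [245 103  18  69 421]
 [  0 118  12  24 209]
 [401 251  12  48 216]
 [ 99 252  11  47 181]] [[  1.56626506 106.46987952]
 [255.52731591 135.97149644]
 [  3.97607656 130.61722488]
 [407.85185185 277.76851852]
 [102.70165746 276.54696133]]
```

View pics/w1.png

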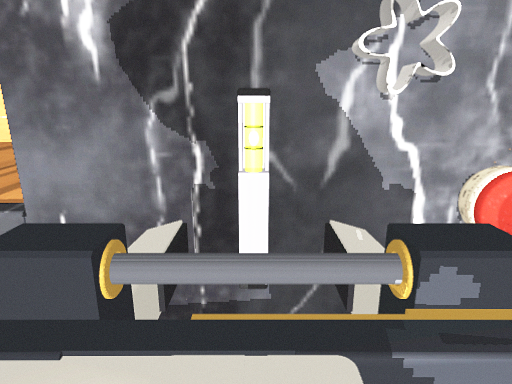

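The wrist view shows the level centred at column 254, vial lines at rows 127 and 148, and clear space on both sides. I descend, grip and lift.

```bash
python3 - <<'E'
from h import *
w=cap('wrist');b=cap('top');print(tri((w,254,137.5),(b,231.5,282.5)), tri((w,253.5,170),(b,231.7,272)))
E
python3 shift.py '[[[70, -1, -1, 50, 0], [70, -1, -1, 90, 0], [70, -1, -1, 102, 0], [70, -1, -1, 102, 0], [70, -1, -1, 102, 0]]]'; python3 shift.py '[[[15, 0, 0, 0, 0], [15, 0, 0, 0, 0], [15, 0, 0, 0, 0], [15, 0, 0, 0, 0], [15, 0, 0, 0, 0]]]'; python3 shift.py '[[[15, 0, 0, 0, 0], [15, 0, 0, -30, 0], [15, 0, 0, -60, 0], [15, 0, 0, -110, 0], [15, 0, 0, -110, 0]]]'
python3 - <<'E'
from h import *
go(552.6,199,340,1.571+.054)
E
```

```text
(array([345.58767289, 330.5003813 ,  27.72998895]), [np.float64(0.537173227628159), np.float64(0.5371732276282151)]) (array([370.03824214, 330.10854404,  26.83667409]), [np.float64(0.79454353268198), np.float64(0.7945435326819232)])
time: 1.95
tool_pos: [390.7, 329.1, 190.2]
tcp_rot: [3.14, 0.002, 3.13]
contact_force: [-0.9, -0.2, 0.6]
grip_width: 69.9
finger_force: 0.0
time: 2.58
tool_pos: [390.2, 328.6, 188.7]
tcp_rot: [-3.142, -0.0, 3.13]
contact_force: [-0.4, 0.4, 0.5]
grip_width: 24.4
finger_force: 0.0
time: 3.2
tool_pos: [390.9, 329.1, 301.9]
tcp_rot: [3.138, 0.006, 3.13]
contact_force: [0.6, 0.8, -2.0]
grip_width: 21.5
finger_force: 30.0
t 3.2 pos [390.9 329.1 301.9] rot [3.1378 0.006  3.1299] shift [np.float64(-163.2), np.float64(-128.2), np.float64(-38.1)] turn 1.505
```

```bash
python3 shift.py '[[[15, -30, -20, -40, 0.19], [15, -60, -45, -40, 0.38], [15, -90, -70, -40, 0.57], [15, -120, -95, -40, 0.76], [15, -163, -128, -40, 0.95]]]'; python3 shift.py '[[[15, 0, 0, 0, 0.19], [15, 0, 0, 0, 0.38], [15, 0, 0, 0, 0.555], [15, 0, 0, 0, 0.555], [15, 0, 0, 0, 0.555]]]'
python3 - <<'E'
from h import *
a=cap('scene','s2.png');b=cap('top');w=cap('wrist','w2.png')
go(552.6,199,90+188.7+5,1.571+.054)
for p,q in (((227,161),(190.5,222)),((298,254),(340.5,215)),((346,231),(338.5,164))): print(tri((a,*p),(b,*q)))
E
cd pics; python3 -c "
import cv2,numpy as np
a=cv2.imread('s2.png')[100:300,180:380];b=cv2.imread('w2.png');
cv2.imwrite('sw2.png',np.vstack([cv2.resize(a,(300,300)),cv2.resize(b,(400,300))[:,:300]]) if 0 else np.hstack([cv2.resize(a,(384,384)),b[:, 60:460]]))"
```

```text
time: 3.82
tool_pos: [551.8, 198.1, 336.8]
tcp_rot: [-3.139, -0.002, 2.187]
contact_force: [0.8, 0.1, -2.2]
grip_width: 21.8
finger_force: 30.0
time: 4.45
tool_pos: [551.5, 198.7, 337.7]
tcp_rot: [-3.14, 0.0, 1.641]
contact_force: [-0.5, 0.3, -2.5]
grip_width: 22.1
finger_force: 30.0
t 4.6 pos [551.6 198.7 338.4] rot [-3.1411 -0.      1.6391] shift [np.float64(0.2), np.float64(1.1), np.float64(54.7)] turn 0.014
(array([480.82645928, 423.70389448,  85.70319036]), [np.float64(0.1443622547768078), np.float64(0.14436225477667763)])
(array([494.94896923,  86.30277638,  98.79434538]), [np.float64(3.3831553869964757), np.float64(3.3831553869965045)])
(array([617.1360919 ,  86.83941769,  99.05106813]), [np.float64(1.2911961508213183), np.float64(1.2911961508212293)])
```

View pics/sw2.png

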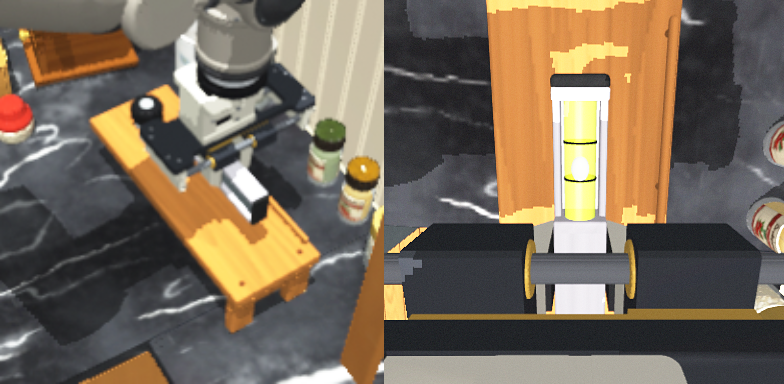

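The scene crop shows the level held over the board's right half, clear of the rail. In the wrist crop it is parallel to the board, the vial faces the knob, and the lines are at rows 143 and 180. The board's left end is low. I lower carefully.

```bash
python3 shift.py '[[[15, 0, 1, 30, 0.014], [15, 0, 1, 46, 0.014], [15, 0, 1, 48, 0.014], [15, 0, 1, 48, 0.014]]]'; python3 shift.py '[[[15, 0, 0, 1, 0], [15, 0, 0, 2, 0]]]';python3 shift.py '[[[15, 0, 0, 1, 0], [15, 0, 0, 2, 0]]]';python3 shift.py '[[[15, 0, 0, 1, 0], [15, 0, 0, 2, 0]]]'
```

```text
time: 5.1
tool_pos: [552.9, 198.8, 291.3]
tcp_rot: [3.141, -0.0, 1.624]
contact_force: [0.6, -0.3, -2.5]
grip_width: 21.9
finger_force: 30.0
time: 5.35
tool_pos: [552.8, 198.8, 289.4]
tcp_rot: [3.14, -0.0, 1.623]
contact_force: [0.7, 1.2, -2.9]
grip_width: 21.8
finger_force: 30.0
time: 5.6
tool_pos: [552.6, 198.8, 286.8]
tcp_rot: [3.141, -0.0, 1.623]
contact_force: [0.3, 0.4, -2.0]
grip_width: 21.5
finger_force: 30.0
time: 5.85
tool_pos: [552.6, 198.7, 284.6]
tcp_rot: [-3.142, -0.0, 1.623]
contact_force: [0.3, -1.0, -1.7]
grip_width: 21.9
finger_force: 30.0
```

```bash
python3 shift.py '[[[15, 0, 0, 1, 0], [15, 0, 0, 1.5, 0]]]';python3 shift.py '[[[15, 0, 0, 1, 0], [15, 0, 0, 1.5, 0]]]'; python3 shift.py '[[[15, 0, 0, 1, 0], [15, 0, 0, 1, 0]]]'
```

```text
time: 6.1
tool_pos: [552.6, 198.8, 283.1]
tcp_rot: [-3.142, -0.0, 1.623]
contact_force: [0.4, -0.1, -2.5]
grip_width: 21.9
finger_force: 30.0
time: 6.35
tool_pos: [552.6, 198.7, 281.7]
tcp_rot: [3.142, -0.0, 1.623]
contact_force: [-0.6, -0.1, -3.0]
grip_width: 22.0
finger_force: 30.0
time: 6.6
tool_pos: [552.6, 198.7, 280.6]
tcp_rot: [-3.141, -0.0, 1.623]
contact_force: [-0.5, 0.5, -2.4]
grip_width: 21.5
finger_force: 30.0
```

```bash
python3 shift.py '[[[15, 0, 0, 1, 0], [15, 0, 0, 1.5, 0]]]';python3 shift.py '[[[15, 0, 0, 1, 0], [15, 0, 0, 1.5, 0]]]'
```

```text
time: 6.85
tool_pos: [552.6, 198.7, 279.2]
tcp_rot: [3.142, -0.0, 1.623]
contact_force: [0.3, 0.5, -2.7]
grip_width: 21.9
finger_force: 30.0
time: 7.1
tool_pos: [552.7, 198.8, 278.1]
tcp_rot: [3.141, -0.0, 1.623]
contact_force: [-1.7, 0.1, 3.1]
grip_width: 21.5
finger_force: 30.0
```

```bash
python3 shift.py '[[[42, 0, 0, 0, 0], [42, 0, 0, 0, 0], [42, 0, 0, 0, 0]]]';python3 shift.py '[[[42, 0, 0, -20, 0], [42, 0, 0, -45, 0], [42, 0, 0, -45, 0], [0, -10, 0, -45, 0], [0, -10, 0, -45, 0]]]';python3 shift.py '[[[0, 0, 0, 0, 0], [0, 0, 0, 0, 0], [0, 0, 0, 0, 0], [0, 0, 0, 6, 0], [0, 0, 0, 10, 0]]]';python3 - <<'E'
from h import *
a=cap('scene');w=cap('wrist','w3.png')
go(552.6,189,311,1.625)
cv2.imwrite('pics/w3b.png',np.hstack([cv2.cvtColor(w['color'],4)[:, 100:400],cv2.resize(cv2.cvtColor(a['color'],4)[120:280,220:380],(384,384))]))
E
```

```text
time: 7.48
tool_pos: [552.7, 198.7, 277.8]
tcp_rot: [3.141, -0.0, 1.623]
contact_force: [-0.5, -0.7, -0.6]
grip_width: 41.5
finger_force: 0.0
time: 8.1
tool_pos: [553.0, 187.8, 321.6]
tcp_rot: [-3.14, 0.0, 1.622]
contact_force: [-0.0, 0.5, -0.7]
grip_width: 26.4
finger_force: 0.0
time: 8.72
tool_pos: [553.0, 188.8, 312.1]
tcp_rot: [-3.141, 0.0, 1.623]
contact_force: [0.7, 0.1, -0.3]
grip_width: 0.5
finger_force: 0.0
t 8.82 pos [553.  188.7 311.9] rot [-3.1403e+00  1.0000e-04  1.6233e+00] shift [np.float64(0.3), np.float64(-0.4), np.float64(0.9)] turn -0.002
```

View pics/w3b.png

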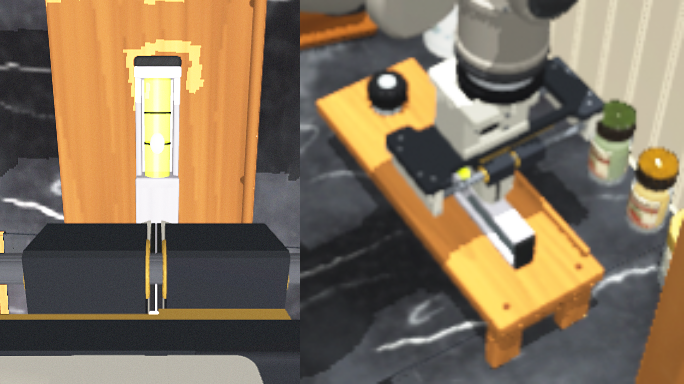

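The level lies flat on the board, with its lines at rows 112 and 143. The bubble sits at about row 142, so the right end is high. I press and read it.

```bash
python3 shift.py '[[[0, 0, 0, 1, 0], [0, 0, 0, 2, 0], [0, 0, 0, 2, 0]]]';python3 shift.py '[[[0, 0, 0, 0.7, 0], [0, 0, 0, 1.4, 0], [0, 0, 0, 1.4, 0]]]'
```

```text
time: 9.2
tool_pos: [553.2, 188.8, 310.7]
tcp_rot: [3.142, -0.0, 1.623]
contact_force: [0.2, 0.5, -0.5]
grip_width: 0.6
finger_force: 0.0
time: 9.57
tool_pos: [553.2, 188.8, 309.4]
tcp_rot: [3.141, -0.0, 1.623]
contact_force: [-0.0, -0.3, 0.8]
grip_width: 0.6
finger_force: 0.3
```

```bash
python3 shift.py '[[[0, 0, 0, 0.5, 0], [0, 0, 0, 0.8, 0], [0, 0, 0, 0.8, 0]]]';python3 shift.py '[[[0, 0, 0, 0.5, 0], [0, 0, 0, 0.8, 0], [0, 0, 0, 0.8, 0]]]'
```

```text
time: 9.95
tool_pos: [553.2, 188.9, 308.9]
tcp_rot: [3.141, -0.0, 1.623]
contact_force: [-0.9, 2.0, 4.1]
grip_width: 0.4
finger_force: 2.1
time: 10.32
tool_pos: [553.2, 189.0, 308.7]
tcp_rot: [3.14, -0.001, 1.623]
contact_force: [-2.0, 1.9, 9.0]
grip_width: 0.4
finger_force: 4.3
```

```bash
cat >> h.py <<'E'
def vial():
    w=cap('wrist');c=w['color'].astype(int)
    h=cv2.cvtColor(w['color'],cv2.COLOR_RGB2HSV);m=cv2.inRange(h,(22,70,120),(40,255,255));m[:, :200]=0;m[:,310:]=0;m[220:]=0
    n,l,s,ce=cv2.connectedComponentsWithStats(m)
    print(bot.get_obs()['contact_force'].round(1),bot.get_obs()['tool_pos'].round(1)); print(s[1:][s[1:,4]>15].tolist())
    cx=int(np.median(np.where(m)[1])); ys=np.where(m.any(1))[0]
    p=c[:,cx-9:cx+10]
    for y in range(ys[0]-3,ys[-1]+6): print(y,p[y,:,2].max(),p[y,5:14,0].min(), end=' | ')
    return w
E
python3 shift.py '[[[0, 0, 0, 0.1, 0], [0, 0, 0, 0.1, 0], [0, 0, 0, 0.1, 0], [0, 0, 0, 0.1, 0], [0, 0, 0, 0.1, 0]]]';python3 shift.py '[[[0, 0, 0, 0.1, 0], [0, 0, 0, 0.1, 0], [0, 0, 0, 0.1, 0], [0, 0, 0, 0.1, 0]]]'
python3 - <<'E'
from h import *
w=vial()
c=cv2.cvtColor(w['color'],4);cv2.imwrite('pics/v1.png',cv2.resize(c[40:200,200:310],None,fx=3.5,fy=3.5,interpolation=2))
E
```

```text
time: 10.95
tool_pos: [553.2, 189.0, 308.7]
tcp_rot: [3.14, -0.001, 1.623]
contact_force: [-2.8, 1.5, 8.3]
grip_width: 0.3
finger_force: 4.6
time: 11.45
tool_pos: [553.2, 189.0, 308.6]
tcp_rot: [3.14, -0.001, 1.623]
contact_force: [-2.2, 1.7, 9.5]
grip_width: 0.5
finger_force: 4.8
[-2.7  2.  10.2] [553.2 189.  308.6]
[[243, 0, 19, 4, 68], [268, 0, 15, 2, 18], [222, 40, 78, 58, 1283], [243, 78, 27, 67, 1212], [232, 101, 2, 11, 17], [243, 145, 10, 34, 234], [257, 145, 12, 34, 278]]
-3 174 185 | -2 175 183 | -1 174 181 | 0 144 255 | 1 146 228 | 2 149 230 | 3 146 232 | 4 117 231 | 5 88 223 | 6 89 224 | 7 89 225 | 8 92 224 | 9 90 224 | 10 89 222 | 11 87 225 | 12 91 223 | 13 88 227 | 14 87 226 | 15 90 225 | 16 92 225 | 17 88 226 | 18 88 227 | 19 89 226 | 20 93 226 | 21 89 226 | 22 88 226 | 23 90 227 | 24 91 226 | 25 88 226 | 26 89 227 | 27 89 227 | 28 90 226 | 29 90 225 | 30 86 221 | 31 89 216 | 32 89 221 | 33 88 216 | 34 90 219 | 35 92 219 | 36 87 222 | 37 89 219 | 38 87 217 | 39 118 219 | 40 151 213 | 41 152 224 | 42 149 217 | 43 154 252 | 44 151 255 | 45 150 255 | 46 147 255 | 47 149 25
[... 1128 characters left out ...]
 | 134 255 255 | 135 255 255 | 136 255 255 | 137 255 255 | 138 255 255 | 139 255 255 | 140 255 255 | 141 255 255 | 142 255 253 | 143 255 250 | 144 255 0 | 145 255 137 | 146 255 252 | 147 255 255 | 148 255 251 | 149 255 254 | 150 255 253 | 151 255 252 | 152 255 252 | 153 255 252 | 154 255 252 | 155 255 253 | 156 255 253 | 157 255 253 | 158 255 254 | 159 255 253 | 160 255 253 | 161 255 253 | 162 255 253 | 163 255 254 | 164 255 255 | 165 255 255 | 166 255 255 | 167 255 255 | 168 255 255 | 169 255 255 | 170 255 255 | 171 255 255 | 172 245 254 | 173 200 253 | 174 207 253 | 175 204 254 | 176 203 255 | 177 203 252 | 178 203 177 | 179 235 226 | 180 250 246 | 181 252 250 | 182 251 249 | 183 250 249 |
```

View pics/v1.png

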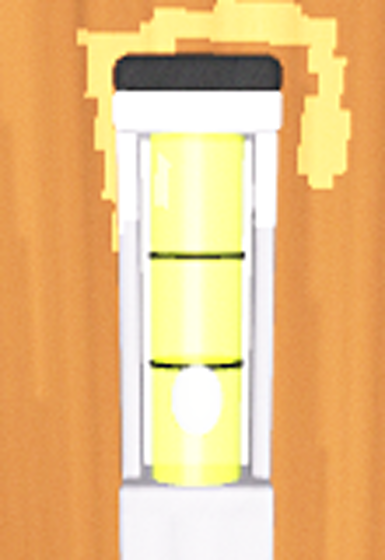

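The bubble spans crop rows 365–433 (centre 399), and the lines are at 256 and 364. That puts it at about -12.4 mm, so the knob needs about 2.0 rad clockwise. I move above the knob and check its position there.

```bash
python3 shift.py '[[[0, 0, 0, -30, 0], [0, 0, 0, -70, 0], [70, 0, 0, -70, 0]]]'; python3 shift.py '[[[70, 62, 0, 0, 0], [70, 124, 0, 0, 0], [70, 150, 0, 0, 0], [70, 150, 0, 0, 0], [70, 150, 0, 0, 0]]]'
python3 - <<'E'
from h import *
a=cap('scene');b=cap('top');w=cap('wrist','w4.png')
def blob(c,lo,hi,box):
    x0,y0,x1,y1=box;m=cv2.inRange(cv2.cvtColor(c['color'],cv2.COLOR_RGB2HSV)[y0:y1,x0:x1],lo,hi)
    n,l,s,ce=cv2.connectedComponentsWithStats(m);i=1+s[1:,4].argmax();return ce[i]+[x0,y0],s[i]
go(543,379,277,1.623)
print(proj(w,(543,379,124)),proj(b,(543,379,124)),proj(a,(543,379,124)))
E
```

```text
time: 11.88
tool_pos: [553.8, 188.8, 380.4]
tcp_rot: [3.135, -0.001, 1.623]
contact_force: [0.3, 0.7, -0.1]
grip_width: 6.3
finger_force: 0.0
time: 12.5
tool_pos: [545.4, 337.8, 376.5]
tcp_rot: [-3.14, 0.001, 1.623]
contact_force: [0.6, -0.5, 0.0]
grip_width: 56.2
finger_force: 0.0
t 12.65 pos [545.7 337.3 377.4] rot [-3.1413e+00  3.0000e-04  1.6216e+00] shift [np.float64(41.8), np.float64(-0.5), np.float64(100.4)] turn -0.001
(np.float64(255.29004652747233), np.float64(140.62471632212691)) (np.float64(209.48758426407224), np.float64(192.3064751360958)) (np.float64(256.10663689737646), np.float64(153.26258239803835))
```

View pics/w4.png

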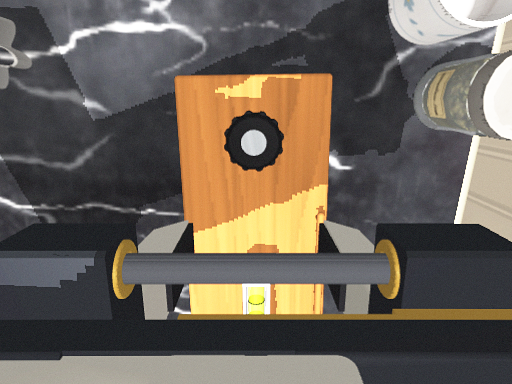

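The wrist view shows the knob cap at (253.5,143), about 1.5 mm from the prediction for a 124 mm top. The scene and top projections agree on that height too. I go down, grip and turn 2.0 rad.

```bash
python3 shift.py '[[[70, 40.5, -1.5, 40, 0], [70, 40.5, -1.5, 80, 0], [70, 40.5, -1.5, 100, 0], [70, 40.5, -1.5, 100, 0], [70, 40.5, -1.5, 100, 0]]]'; python3 shift.py '[[[35, 0, 0, 0, 0], [35, 0, 0, 0, 0], [35, 0, 0, 0, 0], [35, 0, 0, 0, 0], [35, 0, 0, 0, 0]]]'; python3 shift.py '[[[35, 0, 0, 0, 0], [35, 0, 0, 0, 0]]]'
```

```text
time: 13.28
tool_pos: [542.3, 378.5, 278.9]
tcp_rot: [3.14, -0.001, 1.622]
contact_force: [0.7, -1.2, 1.4]
grip_width: 69.7
finger_force: 0.0
time: 13.9
tool_pos: [541.7, 379.0, 277.8]
tcp_rot: [3.141, -0.0, 1.623]
contact_force: [0.0, -1.1, 2.9]
grip_width: 40.4
finger_force: 30.0
time: 14.15
tool_pos: [541.7, 379.0, 277.8]
tcp_rot: [3.141, -0.0, 1.623]
contact_force: [0.0, -1.2, 3.7]
grip_width: 40.1
finger_force: 30.0
```

```bash
python3 shift.py '[[[35, 0, 0, 0, 0.14], [35, 0, 0, 0, 0.28], [35, 0, 0, 0, 0.42], [35, 0, 0, 0, 0.56], [35, 0, 0, 0, 0.7]]]'; python3 shift.py '[[[35, 0, 0, 0, 0.14], [35, 0, 0, 0, 0.28], [35, 0, 0, 0, 0.42], [35, 0, 0, 0, 0.56], [35, 0, 0, 0, 0.7]]]'; python3 shift.py '[[[35, 0, 0, 0, 0.14], [35, 0, 0, 0, 0.28], [35, 0, 0, 0, 0.42], [35, 0, 0, 0, 0.56], [35, 0, 0, 0, 0.6]]]'; python3 shift.py '[[[35, 0, 0, 0, 0], [35, 0, 0, 0, 0]]]'; python3 shift.py '[[[70, 0, 0, 0, 0], [70, 0, 0, 0, 0], [70, 0, 0, 0, 0]]]'; python3 shift.py '[[[70, 0, 0, -40, 0], [70, 0, 0, -102, 0], [70, 0, 0, -102, 0]]]'; python3 -c "
from h import *
go(553.2,189,340,1.623)"
```

```text
time: 14.78
tool_pos: [542.2, 378.8, 277.9]
tcp_rot: [3.14, -0.001, 0.919]
contact_force: [1.9, -1.7, 1.4]
grip_width: 40.3
finger_force: 30.0
time: 15.4
tool_pos: [542.5, 378.3, 277.8]
tcp_rot: [3.14, -0.002, 0.219]
contact_force: [2.4, -4.1, 3.0]
grip_width: 40.0
finger_force: 30.0
time: 16.02
tool_pos: [542.5, 377.9, 277.9]
tcp_rot: [3.141, -0.002, -0.379]
contact_force: [2.8, -5.1, 3.0]
grip_width: 40.7
finger_force: 30.0
time: 16.27
tool_pos: [542.5, 377.9, 277.9]
tcp_rot: [3.141, -0.002, -0.377]
contact_force: [2.6, -5.9, 3.7]
grip_width: 40.0
finger_force: 30.0
time: 16.65
tool_pos: [541.5, 379.1, 277.2]
tcp_rot: [3.141, 0.001, -0.376]
contact_force: [0.5, 0.3, 0.4]
grip_width: 65.6
finger_force: 0.0
time: 17.02
tool_pos: [542.1, 379.5, 385.7]
tcp_rot: [-3.133, -0.007, -0.376]
contact_force: [0.4, 0.0, 0.3]
grip_width: 70.2
finger_force: 0.0
t 17.02 pos [542.1 379.5 385.7] rot [-3.1326 -0.0073 -0.3763] shift [np.float64(80.3), np.float64(173.1), np.float64(45.7)] turn -1.999
```

```bash
python3 shift.py '[[[0, 16, 35, 0, -0.18], [0, 32, 70, 0, -0.36], [0, 48, 105, 0, -0.54], [0, 64, 140, 0, -0.72], [0, 80, 173, 0, -0.9]]]'; python3 shift.py '[[[0, 0, 0, 0, -0.18], [0, 0, 0, 0, -0.36], [0, 0, 0, 0, -0.54], [0, 0, 0, 0, -0.72], [0, 0, 0, 0, -0.9]]]'; python3 shift.py '[[[0, 0, 0, 0, -0.18], [0, 0, 0, 0, -0.2], [0, 0, 0, 0, -0.2]]]'
python3 - <<'E'
from h import *
w=cap('wrist','w5.png');go(553.2,189,314,1.623)
E
```

```text
time: 17.65
tool_pos: [552.2, 187.5, 378.8]
tcp_rot: [-3.141, 0.001, 0.529]
contact_force: [0.5, -0.3, -1.2]
grip_width: 24.6
finger_force: 0.0
time: 18.27
tool_pos: [552.2, 188.8, 378.7]
tcp_rot: [-3.14, 0.0, 1.429]
contact_force: [-0.3, 0.4, -0.3]
grip_width: 0.6
finger_force: 0.0
time: 18.65
tool_pos: [552.3, 188.7, 379.2]
tcp_rot: [-3.141, -0.0, 1.62]
contact_force: [-0.3, -1.4, 0.3]
grip_width: 0.5
finger_force: 0.0
t 18.7 pos [552.4 188.7 379.3] rot [-3.1413e+00 -1.0000e-04  1.6207e+00] shift [np.float64(0.3), np.float64(0.9), np.float64(65.3)] turn -0.002
```

View pics/w5.png

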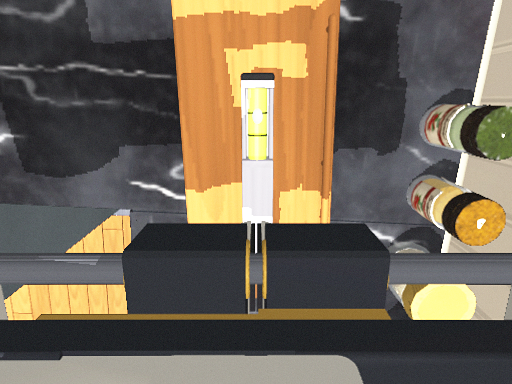

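The wrist view shows the bubble at about (257,116) with the lines at about 111 and 135. Unloaded it sits slightly towards +x, as expected. I press again.

```bash
python3 shift.py '[[[0, 0, 1, 40, 0], [0, 0, 1, 62, 0], [0, 0, 1, 63, 0], [0, 0, 1, 63, 0]]]'; python3 shift.py '[[[0, 0, 0, 1, 0], [0, 0, 0, 2, 0], [0, 0, 0, 2, 0]]]';python3 shift.py '[[[0, 0, 0, 1, 0], [0, 0, 0, 2, 0], [0, 0, 0, 2, 0]]]'
```

```text
time: 19.2
tool_pos: [553.7, 188.8, 317.5]
tcp_rot: [3.14, -0.0, 1.623]
contact_force: [-0.1, 0.2, -1.0]
grip_width: 0.8
finger_force: 0.0
time: 19.58
tool_pos: [553.4, 188.7, 314.8]
tcp_rot: [3.141, -0.0, 1.623]
contact_force: [0.2, 0.6, 0.1]
grip_width: 0.6
finger_force: 0.0
time: 19.95
tool_pos: [553.4, 188.6, 312.4]
tcp_rot: [-3.141, -0.0, 1.623]
contact_force: [0.3, 0.2, -0.1]
grip_width: 0.1
finger_force: 0.0
```

```bash
python3 shift.py '[[[0, 0, 0, 0.6, 0], [0, 0, 0, 1.2, 0], [0, 0, 0, 1.2, 0]]]';python3 shift.py '[[[0, 0, 0, 0.4, 0], [0, 0, 0, 0.8, 0], [0, 0, 0, 0.8, 0]]]'
```

```text
time: 20.32
tool_pos: [553.4, 188.7, 311.3]
tcp_rot: [-3.142, -0.0, 1.623]
contact_force: [0.5, 0.4, -0.8]
grip_width: 0.8
finger_force: 0.0
time: 20.7
tool_pos: [553.4, 188.7, 310.8]
tcp_rot: [3.141, -0.0, 1.623]
contact_force: [-1.8, 1.0, 2.5]
grip_width: 0.4
finger_force: 1.4
```

```bash
python3 shift.py '[[[0, 0, 0, 0.4, 0], [0, 0, 0, 0.8, 0], [0, 0, 0, 0.8, 0]]]';python3 shift.py '[[[0, 0, 0, 0.3, 0], [0, 0, 0, 0.6, 0], [0, 0, 0, 0.6, 0]]]'
```

```text
time: 21.08
tool_pos: [553.4, 188.9, 310.3]
tcp_rot: [3.141, -0.001, 1.623]
contact_force: [-1.5, 1.0, 6.3]
grip_width: 0.4
finger_force: 3.0
time: 21.45
tool_pos: [553.5, 188.9, 310.3]
tcp_rot: [3.14, -0.001, 1.623]
contact_force: [-3.2, 0.4, 9.4]
grip_width: 0.4
finger_force: 4.6
```

```bash
python3 shift.py '[[[0, 0, 0, 0.1, 0], [0, 0, 0, 0.1, 0], [0, 0, 0, 0.1, 0], [0, 0, 0, 0.1, 0], [0, 0, 0, 0.1, 0]]]' >/dev/null;python3 shift.py '[[[0, 0, 0, 0, 0], [0, 0, 0, 0, 0], [0, 0, 0, 0, 0], [0, 0, 0, 0, 0], [0, 0, 0, 0, 0]]]';python3 shift.py '[[[0, 0, 0, 0, 0], [0, 0, 0, 0, 0], [0, 0, 0, 0, 0], [0, 0, 0, 0, 0]]]'
python3 - <<'E'
from h import *
w=cap('wrist');a=cap('scene')
print(np.mean([cap('top') and bot.get_obs()['contact_force'] for _ in range(5)],0).round(1),bot.get_obs()['time'])
c=cv2.cvtColor(w['color'],4);x=cv2.resize(c[40:200,200:310],None,fx=3.5,fy=3.5,interpolation=2)
y=cv2.resize(cv2.cvtColor(a['color'],4)[120:280,220:350],None,fx=3.1,fy=3.5);cv2.imwrite('pics/v2.png',np.hstack([x,y]))
E
```

```text
time: 22.7
tool_pos: [553.5, 188.9, 310.2]
tcp_rot: [3.14, -0.001, 1.623]
contact_force: [-2.3, 2.0, 9.4]
grip_width: 0.3
finger_force: 4.8
time: 23.2
tool_pos: [553.4, 188.9, 310.2]
tcp_rot: [3.14, -0.001, 1.623]
contact_force: [-3.7, 1.7, 9.8]
grip_width: 0.3
finger_force: 4.8
[-2.7  0.8  9.6] 23.55
```

View pics/v2.png

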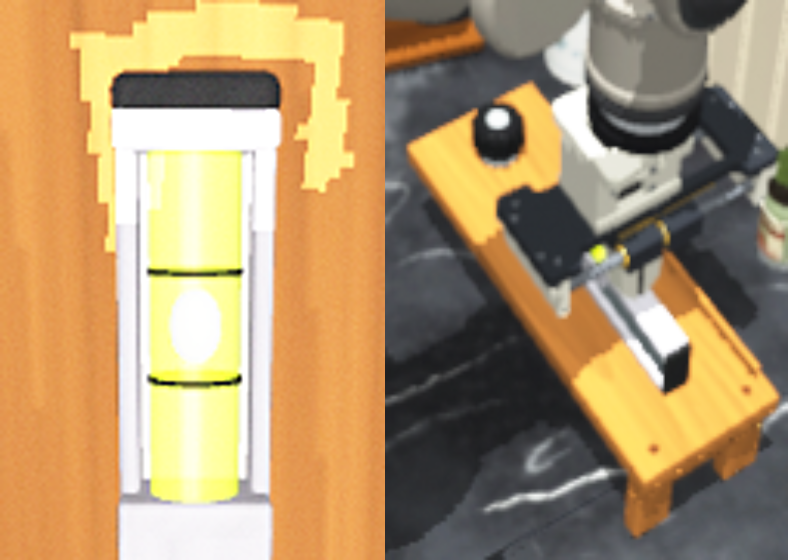

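Under a 9.6 N push the bubble spans crop rows 290–362 (centre 326), between lines at 271 and 380 (middle 325.5), so it is centred. The level lies flat on the board, and I hand in.

```bash
python3 -c "
from plant import bot
print(bot.close_job())"
```

```text
the job is handed in; nothing more can be done
None
```

The board is level: after 2.0 rad clockwise on the knob the bubble sits centred between the lines with about 9.6 N pressing the level flat; the job is handed in, and the arm never went near the jars or timer.

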